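# Calibrate the portion scale with the check weight and hold the key switch turned

## Robot

A 6-joint arm with a two-finger parallel gripper is mounted at the origin on a cart in front of the work surface, level with it; the furniture and walls round the work are solid. World frame = base frame: x ahead of the robot, y to its left, z up, the work surface at z = 0. Lengths are in m, angles in rad, forces in N, time in s.
With the tool pointing down it reaches from about 0.275 to 0.825 m from the base axis. Payload 4.9 kg.
Tool frame: the origin (TCP) lies midway between the tips of the shut fingers; the grasp point (between the pads) lies 19 mm behind it (bot.grip_depth is the distance from the TCP to the grasp point, in m); z points along the fingers, y is the line along which they close (so a half turn about z gives the same grasp; the last joint's range is limited). The gripper opens to 85 mm and grips with 20 to 120 N. Pads are 22 mm wide; open, the fingers measure 114 mm over their backs; the gripper's body (76 mm by 85 mm) begins 54 mm behind the grasp point. The pads swing forward as they close: fully open they stand 13 mm farther back than shut.
Start: joints at [-1.362, 0.326, -0.193, 1.052, 0, 1.437], TCP at [0.185, -0.518, 0.231] pointing down, gripper open.
Joint ranges: [-2.65, 2.65], [-0.97, 1.79], [-1.3, 1.35], [-1.93, 2.1], [-1.47, 1.37], [-3.14, 3.14]. Speed limits (rad/s): [2.57, 2.57, 3.14, 3.14, 3.14, 3.14].

## Interface

Orientations are given as a unit quaternion [w, x, y, z].
In Python, from cell import bot gives the robot as it stands. Calls block until the motion is done:
- bot.move_pose(position, orientation): joint-space move of the TCP to a pose.
- bot.move_linear(position, speed=0.15, rotation=None, until_force=None): straight line of the TCP; rotation=None keeps the orientation; speed is the mean speed in m/s. With until_force (N) it stops when the force on the tool has changed by that much, and returns True; else False.
- bot.goto_joints(angles): joint-space move.
- bot.set_gripper(opening, grasp_force=None): opening from 0.0 (shut) to 1.0 (fully open); grasp_force is the grip in N (None keeps the last); returns when the fingers have stopped.
- bot.wait(seconds).
- bot.solve_ik(position, orientation): joint angles nearest the present ones, or None.
- bot.camera(name): name is "side" or "top" or "wrist"; returns the picture (420x560x3 uint8, red, green, blue); there is no depth.
- bot.calibration(name): a dict with "mtx" (3x3 intrinsics, pixels), "extrinsics" (4x4, takes a point from world to camera coordinates); the wrist camera has in their place "hand_eye" (4x4, takes a point from camera to tool coordinates, whose origin is the TCP and whose axes are the flange's). Camera axes: x right, y down, z forward; pixel columns grow to the right and rows downward; lengths in m; the calibration is good to about 2 mm. A picture is of the moment at which its call begins: read the wrist's pose just before it. calibration takes no time and is no camera call.
A pose or a line that the arm cannot do raises bot.PlanningError and nothing moves.
- bot.close_job(): hands the job in; it is judged then, once.
Trained networks look in the newest picture that a camera, given by its name, has taken for a name from the list of things; names that differ only in an ending like _2 or _b are one class to them, and where a whole thing is asked for, a point or a joint stands for the part that bears it (a point fixed in the world has none). Each returns a list of dicts, best first, with "confidence" (0 to 1); they miss things now and then, are a little off and sometimes report something else, mostly with a low value. They report only what shows in the picture. A call takes as long as a camera call. They do not tell look-alikes from the thing itself.
- bot.search_frame(camera, thing): "bbox" ([left, top, width, height] in pixels, round what is visible of it).
Readings, each from a call of its own:
- bot.read_clock(): time.
- bot.read_joint_positions(): joint angles.
- bot.read_joint_vel(): joint speeds.
- bot.read_joint_efforts(): joint torques, N m.
- bot.read_position(): TCP position.
- bot.read_tool_rot(): TCP orientation.
- bot.read_ft_force(): force on the tool from outside, world axes, zero at the start.
- bot.read_moment(): the same for the moment, N m.
- bot.read_gripper_width(): opening from 0.0 (shut) to 1.0 (fully open).
- bot.read_finger_force(): force on a finger pad.
Only numpy, scipy, OpenCV 4.12 (cv2) and the standard library are available. Lean on these libraries where they do the work, as an engineer would, in place of code of your own. Each camera call takes 0.05 s, during which the arm holds its last target. There are 200 camera calls.

## Task

Calibrate the kitchen's portion scale: first take the steel check weight out of the wooden kit block and set it down gently, upright, inside the ring in the middle of the scale's pan, and let go of it. Then take the red key from the block, push it fully home into the scale's key switch, easing or jiggling it past the stiff pins, turn it a full quarter turn clockwise against its return spring, and finish while still gripping the key and holding it turned. Never press the pan down to its stop, and leave the espresso cup, the egg timer and the green tin where they stand.

Things in the scene. Friction and masses are not known exactly. Their poses are not given: they have to be found in the camera images.
- scale: White portion scale, 250 x 160 mm (x, y) and 40 mm high, fixed on the worktop. Origin: centre of its footprint on the worktop; x points to its rear, y to its left, z up. The steel pan is at the rear, the grey console with display and round brass key switch at the front (nearest the robot).
- pan_center (a point): Centre of the top face of the scale's square steel pan (130 x 130 mm, 58 mm above the worktop when empty), in the middle of an engraved dark ring of 62 mm inner diameter; it is 50 mm behind the scale's origin and sinks with the pan.
- pan (a joint): How far the sprung pan has sunk, in m: 0 empty, about 0.0025 under the check weight alone (stiffness about 2000 N/m), 0.010 at its stop (about 20 N in all).
- lock_face (a point): Centre of the key switch's face, 48 mm above the worktop, level, at x -88, y -42 mm in the scale's frame; axes as the scale's, does not turn. At rest the keyway runs along this x: 12 x 5 mm, 29 mm deep straight down, countersunk 3 mm at 45 degrees (mouth 18 x 11 mm). Three stiff pins 16 to 25 mm down stand 1.5 mm into it from the sides; each gives at 5 to 10 N, less if jiggled.
- lock_plug (a joint): Turn of the key switch in rad: 0 at rest (pointer at the white dot), growing clockwise seen from above, stop at 1.571 (red dot). A spring turns it back when let go (0.014 N m at rest to 0.077 N m at the stop). The key has about 0.1 rad of play in it. Turn it only when the key is fully in: it then clears a ward inside, which traps it while turned; before, it binds on the ward.
- kit_block: Beech calibration kit block, 128 x 72 mm (x, y), 36 mm high, fixed on the worktop. Origin: centre of its footprint; x along its length. In its top: a round bore (41 mm wide, 14 mm deep) for the weight at x = +27 mm and a slot for the key at x = -34 mm, long side along x.
- check_weight: Steel 500 g check weight, loose: an upright cylinder 38 mm in diameter and 47 mm high with a small knob of 23 mm diameter on top, 66 mm high in all. Origin: centre of its underside, z up along its axis. It stands in the bore of the kit block, its underside 22 mm above the worktop. Grip it round the cylinder.
- key: Red-headed key, 35 g, loose, upright in the kit block, shoulder on its top. Origin: centre of the shoulder's underside (36 mm above the worktop at the start; level with the switch's face when home). z up, x along its width, y its thickness. Steel blade 11 (x) x 4 (y) mm, rounded tip, reaches 28 mm below the origin, notched 8.5 to 13.5 mm down. Same both ways round (half turn about z).
- key_head (a point): Middle of the key's red plastic head, 22 mm above the key's origin, same axes: the place to pinch. The head is 26 mm wide (x) and 8 mm thick (y), with flat faces from 18 mm below to 13 mm above this point and a slot-shaped hole through the upper part; under it is the shoulder, 20 x 12 x 4 mm.
- cup: Cream espresso cup with handle, 59 x 83 x 55 mm, loose on the worktop; bystander. Origin: centre of its underside.
- egg_timer: Round egg timer, red over white, 54 mm wide, 52 mm high, loose; bystander. Origin: centre of its underside.
- lime_tin: Small lime-green spice tin, 34 mm wide, 50 mm high, loose; bystander. Origin: centre of its underside.
Mind the look-alikes: they are no part of the job. Leave any blue look-alike of the check_weight alone.

How it is judged:
On the way, in this order (a step that is already met when the one before it is completed fails the run):
1. the check weight stands upright on the pan inside the ring, let go and at rest (horizontal distance between check_weight and pan_center below 0.012 m and angle between check_weight's own z axis and vertical below 0.1 rad and z of check_weight in the frame of pan_center below 0.004 m and value of joint pan between 0.0015 and 0.0035 m and contact force between each of the arm, the fingers and check_weight below 0.1 N and linear speed of check_weight below 0.02 m/s), for 0.3 s.
2. with the weight still there, the key is fully home in the switch, not yet turned (all of step 1 and z of key in the frame of lock_face below 0.002 m and horizontal distance between key and lock_face below 0.003 m and angle between key's own z axis and vertical below 0.12 rad and value of joint lock_plug below 0.25 rad), for 0.1 s.
At the end, for the whole second after the job is handed in: The gripper still grips the key (over 1.5 N); the key is home (shoulder within 2 mm of the face, axis within 3 mm) and holds the switch turned past 1.3 rad; the weight stands upright on the pan within 12 mm of its centre, untouched and at rest (all of step 1 and value of joint lock_plug above 1.3 rad and contact force between the fingers and key above 1.5 N and z of key in the frame of lock_face below 0.002 m and horizontal distance between key and lock_face below 0.003 m and angle between key's own z axis and vertical below 0.12 rad); the arm keeps its last pose, push and grip.
It fails at once if the pan is pressed down to its stop (9 mm or more) (value of joint pan above 0.009 m).
It fails at once if the espresso cup is moved by more than 30 mm (distance of cup from where it was at the start of the episode above 0.03 m).
It fails at once if the egg timer is moved by more than 30 mm (distance of egg_timer from where it was at the start of the episode above 0.03 m).
It fails at once if the green tin is moved by more than 30 mm (distance of lime_tin from where it was at the start of the episode above 0.03 m).
It also fails if it takes over 64 s, if anything falls off the work surface, if the arm or the gripper's body presses on something with over 40 N, if the wrist force passes 120 N, or if a joint passes its speed limit or range.

## Working session

There is one attempt and no reset: what is moved stays moved. The work goes in short steps, each a Python script; the robot and the scene stay as the last script left them, time stands still between calls to the robot, and variables do not carry over. Pictures are saved under pics/ and viewed, at most 10 in all, crops included, and the job is handed in when it is done.

```bash
mkdir -p pics; ls; python3 - <<'E'
from cell import bot
import cv2,numpy as np
for n in ("top","side"):
    im=bot.camera(n); cv2.imwrite(f"pics/{n}0.png",cv2.cvtColor(im,cv2.COLOR_RGB2BGR))
    c=bot.calibration(n); print(n,c["mtx"].round(1).tolist(),c["extrinsics"].round(4).tolist())
    for t in ("check_weight","key","kit_block","scale","lock_face","pan_center"):
        try: print(t,[(d["bbox"],round(d["confidence"],2)) for d in bot.search_frame(n,t)][:4])
        except Exception as e: print(t,e)
print(bot.calibration("wrist"),bot.read_clock(),bot.read_tool_rot())
E
```

```text
pics
top [[542.7, 0.0, 274.4], [0.0, 542.7, 222.9], [0.0, 0.0, 1.0]] [[0.0203, -0.9996, -0.0181, 0.1326], [-0.9855, -0.017, -0.1691, 0.5398], [0.1687, 0.0212, -0.9854, 1.3264], [0.0, 0.0, 0.0, 1.0]]
check_weight [([187.7, 217.9, 17.4, 16.7], 0.79), ([177.4, 277.8, 14.8, 16.9], 0.75)]
key []
kit_block [([183.2, 214.0, 30.9, 48.2], 0.8)]
scale [([244.6, 170.4, 78.2, 103.1], 0.67)]
lock_face [([244.4, 169.6, 74.4, 103.2], 0.9), ([258.9, 169.1, 58.3, 59.2], 0.22), ([170.4, 172.2, 19.2, 21.3], 0.21)]
pan_center [([256.3, 169.9, 60.7, 58.8], 0.67)]
side [[475.0, 0.0, 268.4], [0.0, 475.0, 208.9], [0.0, 0.0, 1.0]] [[-0.8374, -0.5465, 0.0075, 0.5222], [-0.2927, 0.4367, -0.8506, 0.1709], [0.4616, -0.7145, -0.5257, 0.9075], [0.0, 0.0, 0.0, 1.0]]
check_weight [([256.8, 305.0, 27.6, 39.2], 0.77), ([203.0, 257.4, 23.7, 33.3], 0.71)]
key [([236.2, 273.5, 15.7, 23.1], 0.78)]
kit_block [([189.7, 272.3, 77.2, 51.7], 0.93), ([234.0, 274.4, 16.9, 20.5], 0.61)]
scale [([202.5, 187.2, 134.0, 83.8], 0.89)]
lock_face [([203.0, 188.1, 129.2, 85.9], 0.66)]
pan_center [([210.7, 190.4, 78.4, 43.9], 0.98), ([235.1, 278.4, 16.3, 16.6], 0.27), ([310.2, 170.0, 24.4, 25.9], 0.18)]
{'mtx': array([[357.86147189,   0.        , 283.91990653],
       [  0.        , 357.86147189, 211.66760348],
       [  0.        ,   0.        ,   1.        ]]), 'hand_eye': array([[ 1.22541823e-03, -9.58161455e-01, -2.86225652e-01,
         7.23771766e-02],
       [ 9.99999059e-01,  1.35053732e-03, -2.39725990e-04,
         5.69074123e-04],
       [ 6.16254627e-04, -2.86225089e-01,  9.58162209e-01,
        -1.42509360e-01],
       [ 0.00000000e+00,  0.00000000e+00,  0.00000000e+00,
         1.00000000e+00]])} 0.7 [ 5.79577877e-06  9.85344161e-01  1.70578087e-01 -6.73397813e-06]
```

View pics/top0.png

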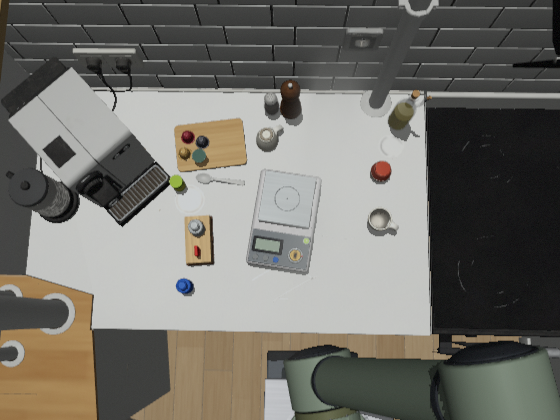

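View pics/side0.png

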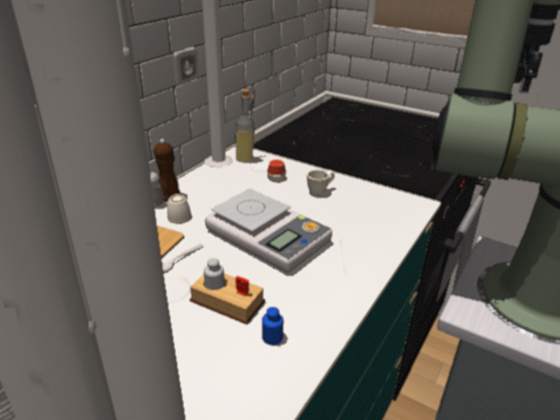

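The steel weight is in the block at top (196,227), with the key at (197,252). The blue look-alike at (184,286) stands apart on the worktop, so it is not the one. The scale pan is at (287,198) and the key switch at (295,256). Next I'll get rough positions and take close wrist views.

```bash
cat > h.py <<'E'
from cell import bot
import cv2,numpy as np
from scipy.spatial.transform import Rotation as R
def Q(p): return [0.0,float(np.cos(p/2)),float(np.sin(p/2)),0.0]
def Tcw(name,pos=None,q=None):
    c=bot.calibration(name)
    if name!="wrist": return c["mtx"],np.linalg.inv(c["extrinsics"])
    T=np.eye(4);T[:3,:3]=R.from_quat(np.roll(q,-1)).as_matrix();T[:3,3]=pos
    return c["mtx"],T@c["hand_eye"]
def ray(cam,uv,z):
    K,T=cam; d=T[:3,:3]@np.linalg.solve(K,[uv[0],uv[1],1]); o=T[:3,3]
    return o+d*(z-o[2])/d[2]
def proj(cam,p):
    K,T=cam; x=K@(np.linalg.inv(T)@np.append(p,1))[:3]; return x[:2]/x[2]
def shot(fn):
    p,q=bot.read_position(),bot.read_tool_rot(); im=bot.camera("wrist")
    cv2.imwrite(f"pics/{fn}.png",cv2.cvtColor(im,cv2.COLOR_RGB2BGR))
    np.savez(f"pics/{fn}.npz",p=p,q=q); return Tcw("wrist",p,q),im
def load(fn):
    d=np.load(f"pics/{fn}.npz"); return Tcw("wrist",d["p"],d["q"]),cv2.imread(f"pics/{fn}.png")
E
python3 - <<'E'
from h import *
t=Tcw("top")
w=ray(t,(196,226),.085);k=ray(t,(197,251),.065);pc=ray(t,(287,198),.058);lf=ray(t,(295,256),.048)
print(w,k,pc,lf)
for p in (0,np.pi,-np.pi):
  for pos in (w,k,pc,lf):
    j=bot.solve_ik([pos[0],pos[1],.1],Q(p)); print(round(p,2),None if j is None else np.round(j,2))
bot.move_pose([k[0]-.03,k[1]-.0,.25],Q(0)); c,im=shot("blk")
s=(pc+lf)/2
bot.move_pose([s[0]-.06,s[1],.25],Q(0)); shot("scl"); print(bot.read_clock(),bot.read_joint_positions())
a=cv2.imread("pics/blk.png");b=cv2.imread("pics/scl.png")
cv2.imwrite("pics/both.png",cv2.resize(np.hstack([a[:, 80:480],b[:,80:480]]),(800,420)))
E
```

```text
[0.51971899 0.33507038 0.085     ] [0.46016131 0.33313036 0.065     ] [0.59985876 0.11202921 0.058     ] [0.45402316 0.08958143 0.048     ]
0 [ 0.45  0.56 -0.18  0.83  0.   -2.69]
0 [ 0.5   0.48 -0.32  0.77  0.   -2.64]
0 [ 0.06  0.55 -0.2   0.82  0.   -3.08]
0 [ 0.04  0.31 -0.6   0.66  0.   -3.11]
3.14 [ 0.45  0.56 -0.18  0.83  0.    0.45]
3.14 [ 0.5   0.48 -0.32  0.77  0.    0.5 ]
3.14 [ 0.06  0.55 -0.2   0.82  0.    0.06]
3.14 [ 0.04  0.31 -0.6   0.66  0.    0.04]
-3.14 [ 0.45  0.56 -0.18  0.83  0.    0.45]
-3.14 [ 0.5   0.48 -0.32  0.77  0.    0.5 ]
-3.14 [ 0.06  0.55 -0.2   0.82  0.    0.06]
-3.14 [ 0.04  0.31 -0.6   0.66  0.    0.04]
5.1083 [ 5.95740077e-02  1.79589946e-01 -3.39289399e-01  1.05162417e+00
  4.90966840e-04 -3.08320508e+00]
```

View pics/both.png

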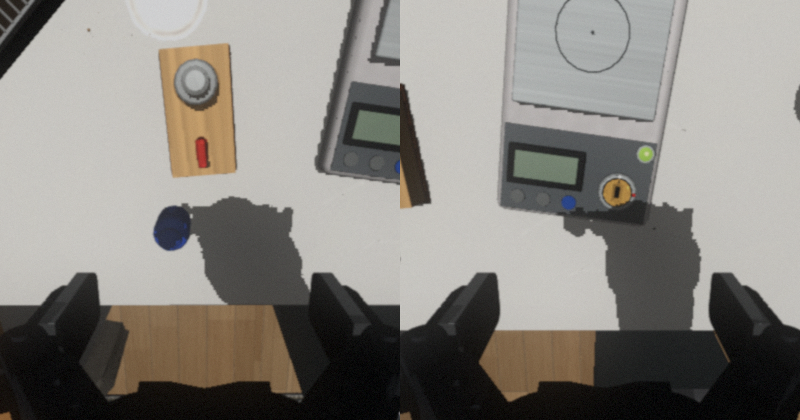

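Wrist view of the block: steel weight at (197,82), red key at (203,152), and the blue look-alike off the block at (172,228). The steel one standing in the bore is the right one. In the scale view, the pan dot is at (592,32) and the brass switch at (617,191). Next I'll refine these numerically.

```bash
python3 - <<'E'
from h import *
c,im=load("blk"); hsv=cv2.cvtColor(im,cv2.COLOR_BGR2HSV)
roi=np.zeros(im.shape[:2],np.uint8); roi[35:190,230:330]=1
red=(((hsv[...,0]<6)|(hsv[...,0]>174))&(hsv[...,1]>180)&(hsv[...,2]>60)).astype(np.uint8)*roi
wood=((hsv[...,0]>8)&(hsv[...,0]<25)&(hsv[...,1]>70)&(hsv[...,2]>130)).astype(np.uint8)*roi
cn=max(cv2.findContours(wood,0,1)[0],key=cv2.contourArea); print("wood",cv2.minAreaRect(cn))
box=cv2.boxPoints(cv2.minAreaRect(cn)); bw=np.array([ray(c,p,.036) for p in box]); print(bw.round(4).tolist())
ys,xs=np.nonzero(red); print("red",xs.mean(),ys.mean(),len(xs),cv2.minAreaRect(np.c_[xs,ys].astype(np.float32)))
c2,im2=load("scl"); hsv=cv2.cvtColor(im2,cv2.COLOR_BGR2HSV)
br=((hsv[...,0]>8)&(hsv[...,0]<25)&(hsv[...,1]>130)&(hsv[...,2]>120)).astype(np.uint8); br[:,:270]=0;br[:160]=0;br[220:]=0;br[:,330:]=0
ys,xs=np.nonzero(br); e=cv2.minEnclosingCircle(np.c_[xs,ys].astype(np.float32)); print("brass",e); lf=ray(c2,e[0],.048)
# ring
g=cv2.cvtColor(im2,cv2.COLOR_BGR2GRAY); d=(cv2.adaptiveThreshold(g,255,0,1,15,25)>0).astype(np.uint8); d[:,:228]=0;d[:,316:]=0;d[80:]=0
P=np.argwhere(d)[:,::-1]; P=P[np.abs(np.hypot(*(P-[272,32]).T)-38)<6]; e=cv2.fitEllipse(P.astype(np.float32)); print("ring",e,len(P)); pc=ray(c2,e[0],.058)
v=lf-pc; yaw=np.arctan2(v[1],v[0])-np.arctan2(-42,-138); print("pc",pc,"lf",lf,"dist",np.hypot(*v[:2]),.14425,"yaw",yaw)
a=im[30:190,200:360]; b=im2[140:240,240:340]
cv2.imwrite("pics/c1.png",np.hstack([cv2.resize(a,(400,400),interpolation=2),cv2.resize(b,(400,400),interpolation=2)]))
E
```

```text
wood ((278.3965759277344, 110.25862121582031), (129.13571166992188, 69.84124755859375), 85.2363510131836)
[[0.552, 0.374, 0.036], [0.5569, 0.3104, 0.036], [0.4385, 0.2973, 0.036], [0.4325, 0.3675, 0.036]]
red 281.0365853658537 151.2439024390244 82 ((280.9059143066406, 152.05938720703125), (25.77146339416504, 6.169230937957764), 84.2894058227539)
brass ((296.7735900878906, 192.3113250732422), 13.607010841369629)
ring ((272.19854736328125, 30.9970645904541), (73.87875366210938, 81.4292984008789), 177.14089965820312) 366
pc [0.59958805 0.11100838 0.058     ] lf [0.45671074 0.08817049 0.048     ] dist 0.1446910380089304 0.14425 yaw -0.1369389953514597
```

View pics/c1.png

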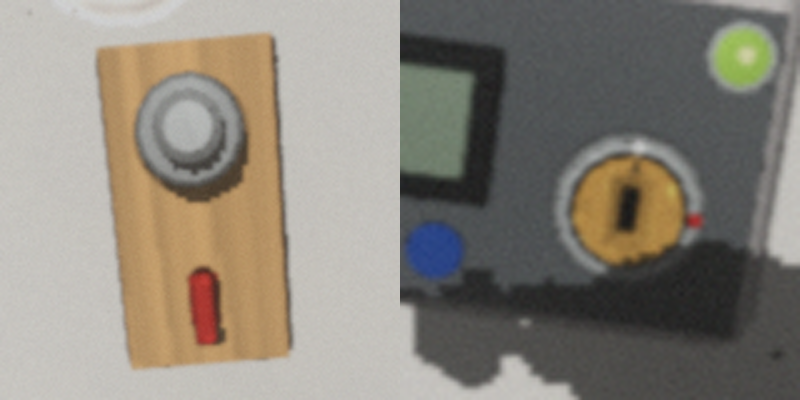

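```bash
python3 - <<'E'
from h import *
c,im=load("blk")
w1=ray(c,(274.4,79.6),.088); w2=ray(c,(276,82),.069)
# key head top face: rect ends
k1=ray(c,(200+203/2.5,30+273/2.5),.071); k2=ray(c,(200+208/2.5,30+342/2.5),.071); km=(k1+k2)/2
print(w1,w2,k1,k2,km,np.hypot(*(k1-k2)[:2]))
w=(w1+w2)/2; v=w-km; print("dist",np.hypot(*v[:2]),"yaw",np.arctan2(v[1],v[0]),"key yaw",np.arctan2((k1-k2)[1],(k1-k2)[0]))
# approach weight and look again from close
yaw=np.pi+np.arctan2(v[1],v[0])
bot.move_pose([w[0],w[1],.17],Q(yaw)); shot("w1"); a=cv2.imread("pics/w1.png")
c=load("w1")[0]; 
for z in (.088,.069): 
    p=proj(c,[w[0],w[1],z]); print(p); cv2.drawMarker(a,tuple(int(t) for t in p),(0,0,255),0,12)
for z in (.071,.036):
    p=proj(c,[km[0],km[1],z]); print(p); cv2.drawMarker(a,tuple(int(t) for t in p),(0,255,0),0,12)
cv2.imwrite("pics/w1m.png",a); print(bot.read_joint_positions(),bot.read_clock())
E
```

```text
[0.52225798 0.33979126 0.088     ] [0.52153752 0.33892849 0.069     ] [0.47380393 0.33457405 0.071     ] [0.44925803 0.33281162 0.071     ] [0.46153098 0.33369284 0.071     ] 0.024609093824553528
dist 0.06063219157714262 yaw 0.09360248108300871 key yaw 0.07167864995564399
[284.74133078 220.50941393]
[284.66660057 212.21729394]
[284.8449236  124.71075567]
[284.70162945 122.20399973]
[ 4.57889740e-01  5.02570743e-01 -8.21053590e-02  9.86023191e-01
 -4.69570710e-05  3.64315804e-01] 8.05
```

View pics/w1m.png

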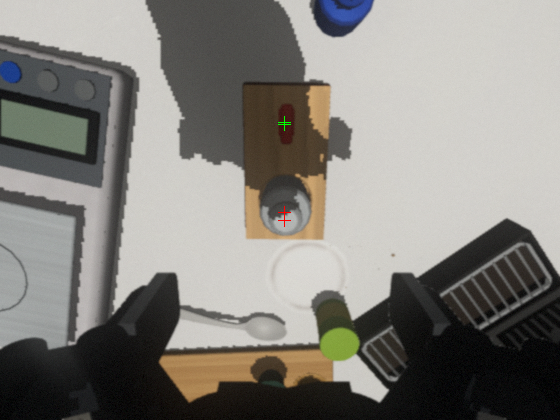

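Weight and key project where expected (weight 284,216; key 285,124; tin at 340,345 is clear of the fingers). Now grasp and place.

```bash
python3 - <<'E'
from h import *
w=(.5219,.3393); pc=(.5996,.1110)
bot.set_gripper(1.0,40)
print(bot.move_linear([*w,.042],.12,until_force=6),bot.read_position())
bot.set_gripper(0.0,40); print(bot.read_gripper_width(),bot.read_finger_force())
bot.move_linear([*w,.13],.12); print(bot.read_gripper_width(),bot.read_ft_force())
bot.move_pose([*pc,.13],bot.read_tool_rot())
shot("w2"); print(bot.read_position(),bot.read_clock())
E
```

```text
False [0.52253231 0.33961707 0.04281083]
0.43078983088849315 40.31111541436985
0.4216730049644573 [ 1.08648261  0.23958775 -5.41551188]
[0.59903435 0.11257139 0.12971581] 11.875
```

View pics/w2.png

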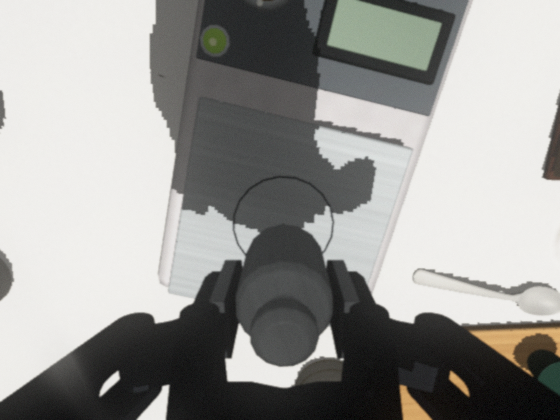

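```bash
python3 - <<'E'
from h import *
c,im=load("w2"); p=np.load("pics/w2.npz")["p"]
print(proj(c,p+[0,0,.0452]),proj(c,p+[0,0,.0262]))
print("ring",ray(c,(283.5,221),.058), "dot proj",proj(c,[.5996,.111,.058]))
print(bot.read_position())
pc=(.5996,.1110)
bot.move_linear([*pc,.09],.1); bot.wait(.2); print(bot.read_position(),bot.read_ft_force())
print(bot.move_linear([*pc,.0745],.02,until_force=1.5),bot.read_position(),bot.read_ft_force(),bot.read_clock())
E
```

```text
[285.61278422 343.98201955] [285.33499192 311.20534335]
ring [0.59583847 0.11105626 0.058     ] dot proj [282.84610487 226.6253372 ]
[0.59903435 0.11257139 0.12971581]
[0.60034039 0.11113903 0.0909124 ] [ 0.55820774 -0.62740792 -4.71836961]
True [0.5992806  0.11093903 0.07670623] [ 2.97335048  0.22846935 -0.27385428] 13.2333
```

```bash
python3 - <<'E'
from h import *
p=bot.read_position()
bot.set_gripper(0.8); bot.wait(.3); print(bot.read_gripper_width(),bot.read_ft_force())
bot.move_linear([p[0],p[1],.17],.12); bot.set_gripper(1.0); bot.wait(.1); shot("w3"); 
km=(.4615,.3337)
bot.move_pose([*km,.16],Q(np.pi+.083)); bot.wait(.1); c,im=shot("k1"); print(bot.read_position(),bot.read_clock())
im=cv2.imread("pics/k1.png")
for z in (.071,.040):
    q=proj(c,[*km,z]);print(q);cv2.drawMarker(im,tuple(int(t) for t in q),(0,255,0),0,8)
a=cv2.imread("pics/w3.png")
cv2.imwrite("pics/k1m.png",np.hstack([im[60:360,140:440],a[60:360,140:440]]))
E
```

```text
0.79943666602064 [-0.28601965  0.55909964  0.01085567]
[0.46271029 0.33259238 0.16002032] 16.5167
[286.26756475 215.66510425]
[285.99146537 203.53362759]
```

View pics/k1m.png

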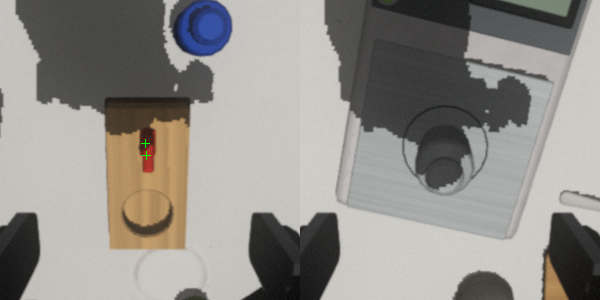

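The weight stands in the ring (base near crop (444,150), ring centre (445,146)). The key head centre is at about crop (148,151), so about 2 mm nearer the robot than assumed. I'll measure that, then grasp.

```bash
python3 - <<'E'
from h import *
c,im=load("w3"); pc=ray(c,(285,206),.056); print("ring",pc, "knob if centred",proj(c,pc+[0,0,.066]),"cyl top",proj(c,pc+[0,0,.047]),"seen knob ~ (285,234)")
c,im=load("k1"); hsv=cv2.cvtColor(im,cv2.COLOR_BGR2HSV)
red=(((hsv[...,0]<8)|(hsv[...,0]>172))&(hsv[...,1]>140)).astype(np.uint8); red[:180]=0;red[245:]=0;red[:,:270]=0;red[:,:][:,310:]=0
ys,xs=np.nonzero(red); r=cv2.minAreaRect(np.c_[xs,ys].astype(np.float32)); print(r,len(xs))
k=ray(c,(r[0][0],r[0][1]),.068); print(k)
kx=(k[0]+.4615)/2; ky=(k[1]+.3337)/2; print(kx,ky)
bot.set_gripper(.5); bot.wait(.1)
bot.move_linear([kx,ky,.07],.1); bot.wait(.2)
print(bot.move_linear([kx,ky,.043],.05,until_force=6),bot.read_position())
bot.set_gripper(0.0,60); print(bot.read_gripper_width(),bot.read_finger_force(),bot.read_ft_force(),bot.read_moment(),bot.read_position(),bot.read_clock())
E
```

```text
ring [0.59733252 0.11102819 0.056     ] knob if centred [285.32249424 236.86059049] cyl top [285.21070675 226.16325839] seen knob ~ (285,234)
((287.5, 210.5), (41.0, 13.0), 90.0) 457
[0.45867664 0.33432838 0.068     ]
0.4600883214696309 0.3340141880441586
False [0.46006785 0.33399325 0.04283859]
0.08332630919786059 60.25444217026234 [0.11361427 0.48896985 1.82011869] [ 0.12623135  0.02328012 -0.00278018] [0.46034591 0.33431412 0.04338239] 19.4583
```

```bash
python3 - <<'E'
from h import *
p=bot.read_position()
bot.move_linear([p[0],p[1],.14],.1); print(bot.read_gripper_width(),bot.read_finger_force())
q=Q(np.pi-.137)
bot.move_pose([.495,.088,.13],q); bot.wait(.2); c,im=shot("l1"); print(bot.read_position())
im=cv2.imread("pics/l1.png")
for P in ([.4567,.0882,.048],[.4551,.0882,.048]):
    u=proj(c,P); print(u)
pk=bot.read_position(); print("key axis z0",proj(c,pk+[0,0,-.0074]),"tip",proj(c,pk+[0,0,-.0354]),"headtop",proj(c,pk+[0,0,.0276]))
a=cv2.resize(im[40:190,200:350],(450,450),interpolation=2); b=im[190:400,200:375]; b=cv2.resize(b,(350,420),interpolation=2); b=cv2.copyMakeBorder(b,0,30,0,0,0)
cv2.imwrite("pics/l1m.png",np.hstack([a,b])); print(bot.read_clock(),bot.read_joint_positions(),bot.read_ft_force())
E
```

```text
0.08566208178202402 60.05741525441408
[0.49504432 0.08913589 0.13000938]
[274.96742869 163.16722629]
[274.61028584 160.64998257]
key axis z0 [284.92022256 270.68381476] tip [284.73557829 247.41681928] headtop [285.25734917 313.1650857 ]
21.8083 [ 3.12147447e-02  3.36384514e-01 -4.61760943e-01  7.72512618e-01
  1.39303992e-04  1.66107261e-01] [ 0.72987664 -0.32217835 -0.28200934]
```

View pics/l1m.png

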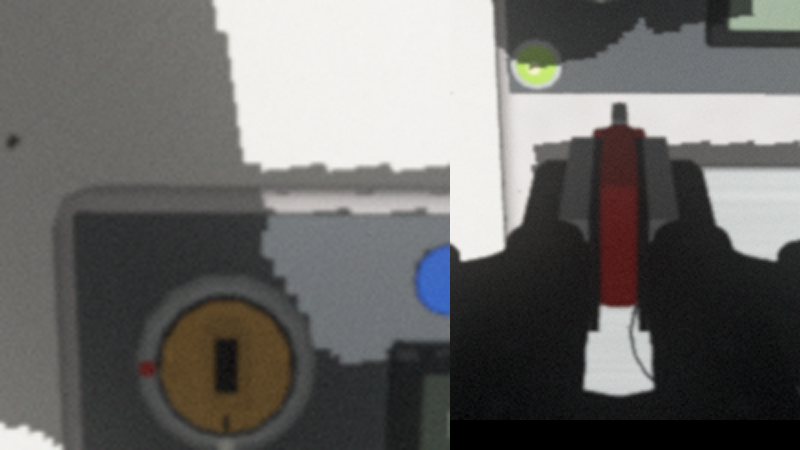

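```bash
python3 - <<'E'
from h import *
c,im=load("l1"); d=np.load("pics/l1.npz"); p=d["p"]; X=R.from_quat(np.roll(d["q"],-1)).as_matrix()
pr=lambda x,z:proj(c,p+X@[x,0,0]+[0,0,z-.0074]).round(1)
for n,x,z in (("sh bot",.010,0),("sh top",.010,.004),("head bot",.013,.004),("head top near",.013,.035),("head top far",-.013,.035),("tip",0,-.028),("tip e",.0055,-.028),("tip e2",.0055,-.024),("blade",.0055,-.02)): print(n,pr(x,z))
print("lock",ray(c,(275.3,162.2),.048))
col=im[:,285]; print([(v,*col[v]) for v in range(234,262,2)],[(v,*col[v]) for v in range(330,350,2)])
E
```

```text
sh bot [285.2 250.5]
sh top [285.2 254.1]
head bot [285.2 247.7]
head top near [285.6 281.1]
head top far [285.5 343.4]
tip [284.9 247.4]
tip e [285.  237.8]
tip e2 [285.  240.5]
blade [285.  243.4]
lock [0.4561238  0.08849277 0.048     ]
[(234, np.uint8(123), np.uint8(121), np.uint8(116)), (236, np.uint8(157), np.uint8(154), np.uint8(153)), (238, np.uint8(225), np.uint8(227), np.uint8(229)), (240, np.uint8(205), np.uint8(207), np.uint8(212)), (242, np.uint8(81), np.uint8(81), np.uint8(82)), (244, np.uint8(68), np.uint8(69), np.uint8(70)), (246, np.uint8(71), np.uint8(70), np.uint8(69)), (248, np.uint8(71), np.uint8(70), np.uint8(69)), (250, np.uint8(80), np.uint8(79), np.uint8(80)), (252, np.uint8(60), np.uint8(59), np.uint8(77)), (254, np.uint8(39), np.uint8(44), np.uint8(71)), (256, np.uint8(40), np.uint8(41), np.uint8(71)), (258, np.uint8(40), np.uint8(40), np.uint8(71)), (260, np.uint8(38), np.uint8(40), np.uint8(69))] [(330, np.uint8(27), np.uint8(27), np.uint8(83)), (332, np.uint8(27), np.uint8(26), np.uint8(85)), (334, np.uint8(29), np.uint8(30), np.uint8(87)), (336, np.uint8(23), np.uint8(26), np.uint8(80)), (338, np.uint8(23), np.uint8(23), np.uint8(81)), (340, np.uint8(20), np.uint8(23), np.uint8(80)), (342, np.uint8(50), np.uint8(52), np.uint8(90)), (344, np.uint8(172), np.uint8(172), np.uint8(178)), (346, np.uint8(207), np.uint8(206), np.uint8(203)), (348, np.uint8(208), np.uint8(209), np.uint8(204))]
```

```bash
cat >> h.py <<'E'
def st(t=""): print(t,bot.read_position().round(4),np.round(bot.read_ft_force(),1),np.round(bot.read_moment(),2),round(bot.read_clock(),2))
E
python3 - <<'E'
from h import *
L=(.4562,.0885)
bot.move_linear([*L,.095],.1); bot.wait(.3); st("above")
print(bot.move_linear([*L,.0725],.03,until_force=5)); st("at")
E
```

```text
above [0.4568 0.0885 0.0953] [ 0.5  0.7 -1.2] [-0.01  0.06  0.  ] 22.78
False
at [0.456  0.0885 0.0725] [-0.8  0.6 -0.8] [0.02 0.14 0.  ] 23.68
```

Key entered the keyway cleanly, 11 mm deep. Now I'll push past the pins.

```bash
python3 - <<'E'
from h import *
L=np.array([.4562,.0885]); q0=np.pi-.137
z=.0725
for i in range(14):
    z=max(bot.read_position()[2]-.004,.0545)
    s=(-1)**i
    hit=bot.move_linear([L[0],L[1]+s*.0004,z],.03,rotation=Q(q0+s*.02),until_force=25); 
    p=bot.read_position(); st(hit)
    if p[2]<.0562: break
E
```

```text
False [0.4561 0.0889 0.0683] [-1.1 -0.  -0.7] [0.05 0.16 0.04] 23.97
False [0.456  0.0882 0.0641] [-1.4  1.  -3.1] [ 0.1   0.08 -0.  ] 24.26
False [0.4559 0.0889 0.06  ] [-0.7  0.6 -2.9] [ 0.06  0.22 -0.03] 24.55
False [0.4559 0.0883 0.0557] [-1.2  0.5 -3.8] [ 0.28  0.11 -0.  ] 24.84
```

```bash
python3 - <<'E'
from h import *
L=np.array([.4562,.0885]); q0=np.pi-.137
bot.wait(.2); st("settled")
print(bot.move_linear([*L,.052],.015,rotation=Q(q0),until_force=15)); st(); bot.wait(.2); st()
print(bot.read_gripper_width(),bot.read_finger_force())
c,im=shot("h1"); im=cv2.imread("pics/h1.png"); cv2.imwrite("pics/h1m.png",cv2.resize(im[180:380,180:390],(630,600),interpolation=2))
E
```

```text
settled [0.4559 0.0883 0.0558] [-0.7  1.2 -4.5] [ 0.38  0.2  -0.03] 25.04
True
 [0.456  0.0883 0.0552] [-1.3 -0.4  7.3] [-0.06  0.32  0.  ] 25.26
 [0.456  0.0883 0.0553] [-1.1  0.2  7. ] [0.05 0.24 0.  ] 25.46
0.07929298310835743 61.23703122138977
```

View pics/h1m.png

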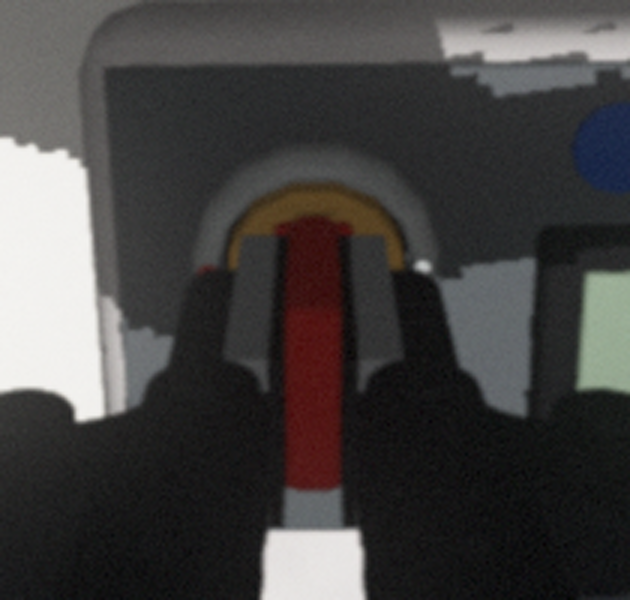

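Key is home: firm stop at TCP z 0.0553, with the shoulder on the brass face. Now the turn.

```bash
python3 - <<'E'
from h import *
L=np.array([.4560,.0884]); q0=np.pi-.137
for a in list(np.arange(.2,1.5,.2))+[1.5,1.58,1.62]:
    bot.move_linear([*L,.0548],.05,rotation=Q(q0-a),until_force=40)
    q=bot.read_tool_rot(); st((round(a,2),round(q0-2*np.arctan2(q[2],q[1]),3)))
    if abs(bot.read_moment()[2])>.6: print("stop");break
bot.wait(.3); st(); print(bot.read_gripper_width(),bot.read_finger_force())
shot("t1"); im=cv2.imread("pics/t1.png"); cv2.imwrite("pics/t1m.png",cv2.resize(im[100:400,100:500],(800,600),interpolation=2))
E
```

```text
(np.float64(0.2), np.float64(0.197)) [0.4561 0.0886 0.0553] [-5.   2.6  5.8] [0.41 0.9  0.04] 25.85
(np.float64(0.4), np.float64(0.397)) [0.4561 0.0887 0.0553] [-2.9  2.6  6.3] [0.46 0.91 0.03] 26.2
(np.float64(0.6), np.float64(0.597)) [0.4561 0.0889 0.0553] [-3.9  3.   5.8] [0.63 0.84 0.02] 26.55
(np.float64(0.8), np.float64(0.797)) [0.4562 0.089  0.0553] [-3.3  3.1  5.3] [0.75 0.8  0.05] 26.9
(np.float64(1.0), np.float64(0.995)) [0.4564 0.0891 0.0553] [-3.2  4.   5.6] [0.9  0.72 0.03] 27.25
(np.float64(1.2), np.float64(1.195)) [0.4565 0.0892 0.0553] [-3.5  4.5  5.2] [0.92 0.68 0.02] 27.6
(np.float64(1.4), np.float64(1.393)) [0.4566 0.0892 0.0553] [-2.1  4.2  5.7] [1.06 0.52 0.06] 27.95
(1.5, np.float64(1.493)) [0.4567 0.0892 0.0553] [-1.5  4.6  5.1] [1.14 0.59 0.06] 28.2
(1.58, np.float64(1.573)) [0.4567 0.0892 0.0553] [-2.3  4.6  4.7] [1.11 0.55 0.08] 28.45
(1.62, np.float64(1.613)) [0.4568 0.0892 0.0553] [-2.2  3.3  4.5] [1.12 0.5  0.03] 28.7
 [0.4567 0.0892 0.0553] [-1.6  4.6  5.4] [1.1  0.59 0.05] 29.0
0.07874629633657816 60.86831174790859
```

View pics/t1m.png

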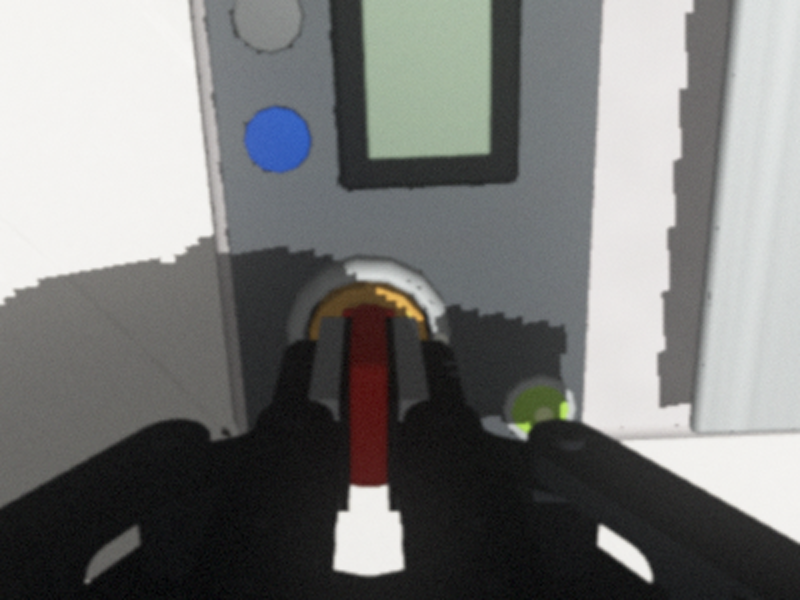

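The key has turned with the gripper and the shoulder is still on the face. The tool has turned 1.61 rad, so even with 0.1 rad of play the switch is past 1.5. I'll check the weight with the detector, then hand in.

```bash
python3 - <<'E'
from h import *
bot.camera("side"); print([(np.round(d["bbox"]),round(d["confidence"],2)) for d in bot.search_frame("side","check_weight")])
e=bot.calibration("side"); print(proj(Tcw("side"),[.598,.111,.055]),proj(Tcw("side"),[.598,.111,.121]))
st(); print(bot.read_finger_force()); print(bot.close_job())
E
```

```text
[(array([245., 181.,  15.,  32.]), 0.87), (array([259., 306.,  24.,  37.]), 0.86)]
[251.20397567 207.85176936] [250.85918008 182.19073555]
 [0.4568 0.0892 0.0553] [-2.9  4.2  4.5] [1.16 0.51 0.04] 29.15
60.8688048273325
the job is handed in; nothing more can be done
None
```

I handed the job in at about 29 s: the check weight stands inside the ring on the pan, and the key is fully home, turned a quarter turn clockwise (tool turned 1.61 rad) and still gripped at about 61 N; no verdict was returned.

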